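# Charge the curing oven with copper blanks

## Task

Pull the oven door fully down, lay all the copper blanks from the bench flat and side by side (none on top of another) on the open door, then take the pusher and slide the whole batch together, all blanks moving at once, off the door until every blank is completely inside the oven. Put the pusher back on its black mat, push the door fully shut, and with the door shut press the green start key firmly for a moment (about 10 N, never hammering it); leave the red key and the tools and pots lying about alone.

Things in the scene. Friction and masses are not known exactly. Their poses are not given: they have to be found in the camera images.
- oven: Green bench-top curing oven, fixed, glass window in the roof; 290 wide, 260 deep, 235 high (mm). Origin on the bench under the middle of the mouth, in its plane; x points level into the oven, y along the mouth, z up. The mouth is 250 wide (y -125 to 125), from the oven floor at z 45 up to z 225; the chamber is 240 deep (x 0 to 240).
- oven_door (a joint): Oven door, rad: 280 wide, 190 high, 12 thick, hinged at its bottom edge (oven x 0, z 45 mm). 0 = shut (upright over the mouth), pi/2 = fully down against its stop: level, inner face flush with the oven floor, a ledge out to oven x -190. The hinge is stiff: the door stays where it is left; moving it takes up to 8 N at the bar.
- door_bar (a point): Middle of the door's handle: a round black bar 12 mm thick, 120 long, along the oven's y, 250 from the hinge line and 60 beyond the door's free edge, on a post at each end. It can be pinched from above at any door angle, turning between the fingers. Bar centre: shut, oven x -6, z 295; down, oven x -250, z 39 (its top flush with the ledge).
- door_hinge (a point): Middle of the door's hinge line (oven x = 0, y = 0, z = 45 mm).
- start_key_top (a point): Middle of the top of the round green start key, 28 mm across, on the grey keypad on the oven's roof near the mouth; it faces up, 243 mm above the bench. A membrane key that gives about 1 mm: it registers when pressed straight down with 6 N or more for 0.2 s; above 40 N it is damaged.
- stop_key_top (a point): Middle of the top of the red stop key, the same size, 120 mm from the start key on the same keypad (between them is a white dead key): leave it alone.
- pusher: Pusher: aluminium straightedge blade 200 long, 30 high, 8 thick, square across the front of a spine (18 wide, 10 high); wooden grip block at the rear. Origin at the underside below the middle of the grip; x towards the blade, y along it, z up. Grip: x -35 to 35, 18 wide (y), top at z 56. Blade's front face at x 125. Stands flat on its underside, 0.26 kg.
- pusher_blade (a point): Middle of the lower edge of the pusher's front face.
- pusher_mid (a point): Middle of the pusher's footprint on its underside (45 mm ahead of the pusher's origin).
- mat: The pusher's place: black rubber mat fixed to the bench, 200 (x) by 230 (y) and 3 thick. Origin at the centre of its underside; the pusher starts on it, pointing along the mat's x.
- blank1: Copper blank, a flat rectangular plate 50 (its x) by 60 (its y) by 8 thick (mm), 0.2 kg; origin at the centre of its underside. Three to five of the five blanks are present.
- blank2: Copper blank, a flat rectangular plate 50 (its x) by 60 (its y) by 8 thick (mm), 0.2 kg; origin at the centre of its underside. Three to five of the five blanks are present.
- blank3: Copper blank, a flat rectangular plate 50 (its x) by 60 (its y) by 8 thick (mm), 0.2 kg; origin at the centre of its underside. Three to five of the five blanks are present.
- blank4: Copper blank, a flat rectangular plate 50 (its x) by 60 (its y) by 8 thick (mm), 0.2 kg; origin at the centre of its underside. Three to five of the five blanks are present.
- blank5: Copper blank, a flat rectangular plate 50 (its x) by 60 (its y) by 8 thick (mm), 0.2 kg; origin at the centre of its underside. Three to five of the five blanks are present.
- hammer: Bystander, not to be disturbed: hammer, about 250 mm long, lying flat.
- paste_jar: Bystander, not to be disturbed: jar with a red cap, 56 mm across and 70 high.
- punch_pot: Bystander, not to be disturbed: dark wooden pot with steel punches, 74 mm across and 150 high.
- chisel: Bystander, not to be disturbed: steel chisel 180 mm long, lying between the robot and the blanks.
- brush: Bystander, not to be disturbed: brush, about 200 mm long, lying flat.
- start_key: The green start key itself (its underside; see point start_key_top).
- stop_key: The red stop key itself (its underside; see point stop_key_top).
Things that resemble listed ones, but are neither listed nor needed, are in the scene too. What is shaped like the blank2 but pink or purple is not meant.

How it is judged:
By the outcome, as a careful person would: the job done as asked, in the order asked, and still so for the second after the job is handed in, with the robot touching nothing.
Of blank1, blank2, blank3, blank4, blank5 only 3 to 5 are there at a start; the rules pass over those that are not, and their reading is None.
At some moment in a run one of blank1, blank2, blank3, blank4, blank5 may be knocked a few centimetres aside while the robot is not near it.
Once in a run the grip may slacken for a moment while it holds something.
It also fails if it takes over 210 s, if anything falls off the work surface, if the arm or the gripper's body presses on something with over 40 N, if the wrist force passes 120 N, or if a joint passes its speed limit or range.

## Robot

A 6-joint arm with a two-finger parallel gripper is mounted at the origin on the work surface. World frame = base frame: x ahead of the robot, y to its left, z up, the work surface at z = 0. Lengths are in m, angles in rad, forces in N, time in s.
With the tool pointing down it reaches from about 0.375 to 0.925 m from the base axis. Payload 5.7 kg.
Tool frame: the origin (TCP) lies midway between the tips of the shut fingers; the grasp point (between the pads) lies 19 mm behind it; z points along the fingers, x is the direction in which the jaws open and shut, and the axes are right-handed (so a half turn about z gives the same grasp; the last joint's range is limited). The gripper opens to 88 mm and grips with 3 to 60 N. Pads are 20 mm wide; open, the fingers measure 115 mm over their backs; the gripper's body (75 mm by 178 mm) begins 61 mm behind the grasp point.
Start: joints at [-1.272, 0.359, 1.51, -0, 1.272, -0.115], TCP at [0.241, -0.549, 0.223] pointing down, gripper open.
Joint ranges: [-2.97, 2.97], [-1.01, 2.36], [0.21, 2.38], [-0.96, 4.11], [0.2, 2.71], [-2.98, 2.98]. Speed limits (rad/s): [2.39, 2.39, 3.14, 3.14, 3.14, 3.14].

## Interface

Orientations are given as a unit quaternion [x, y, z, w].
In Python, from bench import move_ptp, servo_line, goto_joints, move_gripper, sleep, inverse_kinematics, capture, PlanningError, close_job, spot_in, silhouettes, current_clock, current_joint_pos, current_qvel, current_joint_torque, current_position, current_orientation, current_force, current_torque, current_finger_gap gives the robot as it stands. Calls block until the motion is done:
- move_ptp(position, orientation): joint-space move of the TCP to a pose.
- servo_line(position, orientation=None, rate=0.15, contact_N=None): straight line of the TCP; orientation=None keeps the orientation; rate is the mean speed in m/s. With contact_N (N) it stops when the force on the tool has changed by that much, and returns True; else False.
- goto_joints(angles): joint-space move.
- move_gripper(opening): finger opening in m; the grip force is fixed at half the most; returns when the fingers have stopped.
- sleep(seconds).
- inverse_kinematics(position, orientation): joint angles nearest the present ones, or None.
- capture(name): name is "scene" or "side" or "wrist"; returns a dict with "image" (400x640x3 uint8, blue, green, red), "range_z" (400x640 float32, m along the optical axis (not along the pixel's ray), 0 where there is no reading), "intrinsics" (3x3 intrinsics, pixels), "R" (3x3) and "t" (3): a world point X has camera coordinates R X + t. Camera axes: x right, y down, z forward; pixel columns grow to the right and rows downward; lengths in m; the calibration is good to about 2 mm. A picture is of the moment at which its call begins.
A pose or a line that the arm cannot do raises PlanningError and nothing moves.
- close_job(): hands the job in, once; it reports no verdict.
Trained networks look in the newest picture that a camera, given by its name, has taken for a name from the list of things; names that differ only in an ending like _2 or _b are one class to them, and where a whole thing is asked for, a point or a joint stands for the part that bears it (a point fixed in the world has none). Each returns a list of dicts, best first, with "conf" (0 to 1); they miss things now and then, are a little off and sometimes report something else, mostly with a low value. They report only what shows in the picture. A call takes as long as a camera call. They do not tell look-alikes from the thing itself.
- spot_in(camera, query): "xy" ([column, row] in pixels, amid what is visible of it).
- silhouettes(camera, query): "region" (400x640 bool, what is visible of it) and "xy" ([column, row] in pixels, amid what is visible of it).
Readings, each from a call of its own:
- current_clock(): time.
- current_joint_pos(): joint angles.
- current_qvel(): joint speeds.
- current_joint_torque(): joint torques, N m.
- current_position(): TCP position.
- current_orientation(): TCP orientation.
- current_force(): force on the tool from outside, world axes, zero at the start.
- current_torque(): the same for the moment, N m.
- current_finger_gap(): finger opening in m.
Only numpy, scipy, OpenCV 4.12 (cv2) and the standard library are available. Lean on these libraries where they do the work, as an engineer would, in place of code of your own. Each camera call takes 0.05 s, during which the arm holds its last target. There are 200 camera calls.

## Working session

There is one attempt and no reset: what is moved stays moved. The work goes in short steps, each a Python script; the robot and the scene stay as the last script left them, time stands still between calls to the robot, and variables do not carry over. Pictures are saved under pics/ and viewed, on a budget of 14 in all, crops included, one or two more only if the job needs it, and the job is handed in when it is done.

```bash
mkdir -p pics; ls; cat > h.py <<'E'
import numpy as np, cv2
from bench import *
def world(c,px,z=None):
    """pixel(s)->world using range, or plane z"""
    K,R,t=c["intrinsics"],c["R"],c["t"]; px=np.atleast_2d(px).astype(float)
    ray=np.c_[(px[:,0]-K[0,2])/K[0,0],(px[:,1]-K[1,2])/K[1,1],np.ones(len(px))]
    if z is None:
        d=c["range_z"][px[:,1].astype(int),px[:,0].astype(int)]; return (ray*d[:,None]-t)@R
    C=-R.T@t; w=ray@R; s=(z-C[2])/w[:,2]; return C+w*s[:,None]
def proj(c,X):
    p=(np.atleast_2d(X)@c["R"].T+c["t"])@c["intrinsics"].T; return p[:,:2]/p[:,2:]
def save(c,name,crop=None,s=1):
    im=c["image"]
    if crop: im=im[crop[1]:crop[3],crop[0]:crop[2]]
    cv2.imwrite("pics/"+name,cv2.resize(im,None,fx=s,fy=s,interpolation=cv2.INTER_CUBIC))
E
python3 - <<'E'
from h import *
for n in("scene","side"):
    c=capture(n); save(c,n+"0.png",s=1.25); print(n,-c["R"].T@c["t"])
    for q in("oven","oven_door","door_bar","start_key_top","stop_key_top","door_hinge","pusher","mat","blank1","hammer","paste_jar","punch_pot","chisel","brush"):
        for d in spot_in(n,q)[:7]:
            if d["conf"]>.2: print(q,round(d["conf"],2),np.round(d["xy"]),np.round(world(c,d["xy"])[0],3))
E
```

```text
pics
scene [1.42812317 0.40934269 0.97007121]
oven 0.95 [510. 292.] [0.696 0.432 0.231]
oven_door 0.94 [455. 246.] [0.648 0.292 0.253]
door_bar 0.92 [456. 240.] [0.649 0.293 0.273]
start_key_top 0.9 [507. 296.] [0.713 0.43  0.232]
start_key_top 0.49 [495. 229.] [0.527 0.355 0.242]
start_key_top 0.24 [456. 249.] [0.649 0.296 0.248]
stop_key_top 0.66 [508. 294.] [0.706 0.431 0.232]
door_hinge 0.85 [510. 293.] [0.7   0.432 0.232]
pusher 0.62 [273. 206.] [ 0.515 -0.332  0.012]
mat 0.6 [270. 211.] [ 0.535 -0.331  0.002]
mat 0.52 [274. 205.] [ 0.513 -0.332  0.014]
blank1 0.81 [378. 344.] [0.81  0.199 0.005]
blank1 0.77 [352. 240.] [ 0.518 -0.03   0.008]
blank1 0.73 [314. 237.] [ 0.571 -0.137  0.009]
blank1 0.62 [325. 268.] [ 0.662 -0.041  0.008]
blank1 0.57 [295. 262.] [ 0.687 -0.131  0.004]
hammer 0.67 [312. 298.] [ 0.785 -0.01   0.023]
hammer 0.43 [255. 247.] [ 0.729 -0.239  0.046]
paste_jar 0.83 [253. 248.] [ 0.731 -0.245  0.042]
punch_pot 0.82 [231. 234.] [ 0.752 -0.304  0.084]
chisel 0.61 [357. 210.] [ 0.383 -0.084  0.006]
chisel 0.46 [508. 293.] [0.7   0.429 0.229]
brush 0.84 [208. 2
[... 351 characters left out ...]
.229]
pusher 0.8 [395. 214.] [ 0.501 -0.326  0.005]
pusher 0.28 [214. 297.] [0.501 0.449 0.23 ]
pusher 0.25 [242. 246.] [0.571 0.296 0.231]
mat 0.92 [390. 213.] [ 0.516 -0.323  0.008]
blank1 0.75 [339. 262.] [ 0.515 -0.012  0.006]
blank1 0.69 [381. 245.] [ 0.457 -0.151  0.002]
blank1 0.59 [307. 240.] [ 0.659 -0.048  0.004]
blank1 0.52 [349. 236.] [ 0.563 -0.141 -0.   ]
blank1 0.49 [319. 226.] [ 0.674 -0.134  0.003]
paste_jar 0.61 [328. 198.] [ 0.71  -0.234  0.045]
punch_pot 0.9 [339. 181.] [ 0.708 -0.298  0.082]
chisel 0.75 [214. 296.] [0.502 0.447 0.23 ]
chisel 0.61 [388. 214.] [ 0.517 -0.309  0.008]
chisel 0.5 [391. 269.] [ 0.376 -0.066  0.006]
brush 0.86 [385. 186.] [ 0.623 -0.477  0.004]
```

View pics/scene0.png

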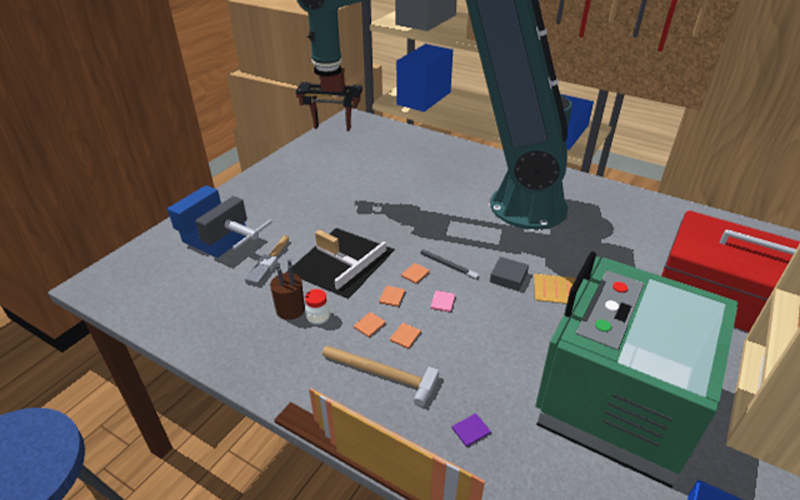

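View pics/side0.png

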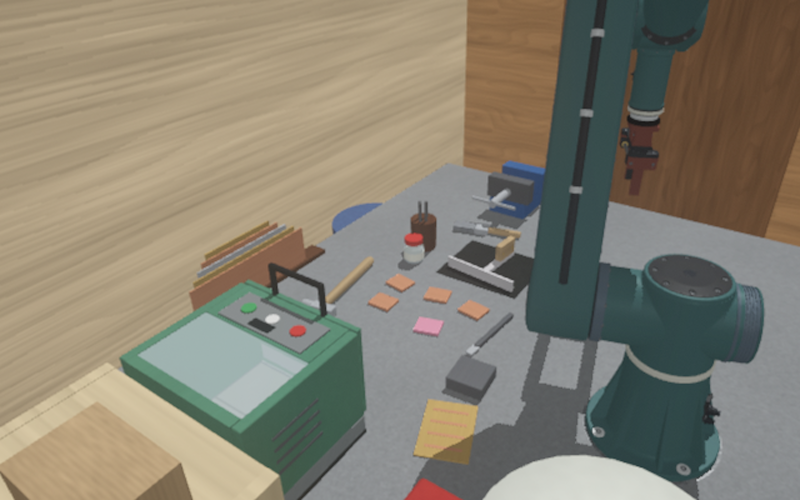

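Copper blanks in scene pixels (native): (332,218), (314,237), (295,259), (324,268). That makes four. The pink plate (354,241) and the purple one (378,344) are look-alikes. The oven is shut with its mouth facing the bench middle. Red key is at (496,230), green at (482,260). Next I'll look closer from above with the wrist camera.

```bash
python3 - <<'E'
from h import *
print(current_orientation(),current_clock())
def look(name,p,yaws):
    for y in yaws:
        q=[np.cos(y/2),np.sin(y/2),0,0]
        try: move_ptp(p,q); print(name,"yaw",y); break
        except PlanningError as e: print(e)
    c=capture("wrist"); save(c,name+".png"); np.save(name+".npy",c,allow_pickle=True)
    C=-c["R"].T@c["t"]; print("cam",C,"axis",c["R"][2],current_joint_pos())
    return c
c=look("w_bl",[.56,-.12,.5],[0,1.57,-1.57])
for q in("blank1","pusher","mat","chisel","paste_jar"):
    for d in silhouettes("wrist",q)[:8]:
        if d["conf"]>.25:
            m=d["region"].astype(np.uint8); cn=max(cv2.findContours(m,0,1)[0],key=cv2.contourArea)
            w=world(c,cn[:,0,:],.008)[:,:2].astype(np.float32); r=cv2.minAreaRect(w)
            col=c["image"][d["region"]].mean(0)
            print(q,round(d["conf"],2),np.round(d["xy"]),np.round(r[0],4),np.round(r[1],4),round(r[2],1),col.round())
c=look("w_ov",[.6,.3,.6],[0,1.57,-1.57])
for q in("start_key_top","stop_key_top","door_bar"):
    for d in spot_in("wrist",q)[:3]: print(q,round(d["conf"],2),np.round(d["xy"]),world(c,d["xy"])[0].round(4))
E
```

```text
[ 8.37287039e-01 -5.46763578e-01 -3.66666760e-05 -4.53843403e-05] 1.5
w_bl yaw 0
cam [ 0.56149844 -0.05120241  0.66182615] axis [-0.00113786 -0.25269684 -0.96754484] [-3.33067942e-01  1.99920288e-01  1.08370692e+00 -2.27912741e-04
  1.85915910e+00 -3.31643823e-01]
blank1 0.98 [374. 113.] [ 0.6617 -0.0455] [0.0597 0.0535] 1.6 [121. 170. 237.]
blank1 0.77 [302. 100.] [ 0.514  -0.0251] [0.0607 0.0503] 17.4 [220. 183. 245.]
blank1 0.72 [379. 158.] [ 0.675 -0.136] [0.0504 0.061 ] 81.9 [122. 172. 239.]
blank1 0.62 [326. 161.] [ 0.5635 -0.143 ] [0.0593 0.0516] 13.9 [125. 178. 242.]
blank1 0.57 [274. 160.] [ 0.458 -0.137] [0.0502 0.0603] 83.5 [123. 173. 240.]
pusher 0.87 [298. 223.] [ 0.5309 -0.3117] [0.1818 0.1973] 25.1 [174. 181. 189.]
mat 0.74 [310. 246.] [ 0.5145 -0.3315] [0.2281 0.2013] 0.8 [73. 73. 74.]
chisel 0.64 [235. 126.] [ 0.3787 -0.079 ] [0.1759 0.0184] 84.8 [145. 138. 137.]
paste_jar 0.95 [399. 217.] [ 0.7196 -0.2657] [0.0585 0.0759] 45.7 [106. 110. 202.]
w_ov yaw 0
cam [0.60191388 0.36859315 0.76238995] axis [-9.24994896e-05 -2.53287770e-01 -9.67390974e-01] [ 3.58901767e-01  4.16618416e-01  5.45489479e-01 -3.79077135e-04
  2.17987657e+00  3.60437899e-01]
start_key_top 0.59 [313.  78.] [0.5844 0.4227 0.2337]
stop_key_top 0.95 [310.  82.] [0.5796 0.4181 0.2337]
door_bar 0.96 [313. 165.] [0.5852 0.2961 0.2996]
```

```bash
python3 - <<'E'
import cv2,numpy as np
a=cv2.imread("pics/w_bl.png");b=cv2.imread("pics/w_ov.png")
cv2.imwrite("pics/both.png",np.hstack([a[0:400,120:520],b[0:400,120:520]]))
E
```

```text
(no output)
```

View pics/both.png

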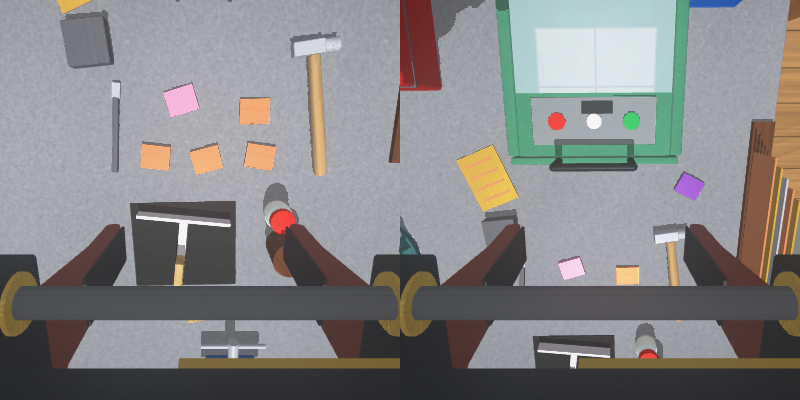

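```bash
python3 - <<'E'
from h import *
c=np.load("w_ov.npy",allow_pickle=True).item()
im=c["image"].astype(int); hsv=cv2.cvtColor(c["image"],cv2.COLOR_BGR2HSV)
H,W=im.shape[:2]; px=np.stack(np.meshgrid(np.arange(W),np.arange(H)),-1).reshape(-1,2)
Wd=world(c,px).reshape(H,W,3)
def blob(m,z,name):
    n,l,s,ce=cv2.connectedComponentsWithStats(m.astype(np.uint8))
    k=1+np.argmax(s[1:,4]); w=world(c,np.argwhere(l==k)[:,::-1],z); r=cv2.minAreaRect(w[:,:2].astype(np.float32))
    print(name,s[k,4],w.mean(0).round(4),np.round(r[0],4),np.round(r[1],4),round(r[2],2)); return w
h,s,v=hsv[...,0],hsv[...,1],hsv[...,2]
reg=np.zeros((H,W),bool); reg[100:140,240:380]=1
g=blob(reg&(h>40)&(h<80)&(s>120)&(v>160),.243,"green key")
r=blob(reg&((h<8)|(h>172))&(s>150),.243,"red key")
w=blob(reg&(s<30)&(v>225),.243,"white")
d=g.mean(0)-r.mean(0); print("key dist",np.linalg.norm(d[:2]),"yaw oven x",np.degrees(np.arctan2(d[1],d[0])))
bar=(Wd[...,2]>.288)&(Wd[...,2]<.31)&(Wd[...,1]>.2)&(Wd[...,1]<.4); b=Wd[bar]; print("bar",bar.sum(),b.min(0),b.max(0),b.mean(0)); rr=cv2.minAreaRect(b[:,:2].astype(np.float32)); print(rr)
ro=(Wd[...,2]>.228)&(Wd[...,2]<.24)&(Wd[...,1]>.24); b=Wd[ro]; print("roof",b.mean(0),b.min(0),b.max(0),np.median(b[:,2]))
for y in(.32,.36,.40,.45): 
    k=abs(b[:,1]-y)<.004; print(y,b[k,0].min(),b[k,0].max())
for x in(.48,.52,.64,.68):
    k=abs(b[:,0]-x)<.004; print(x,b[k,1].min())
E
```

```text
green key 227 [0.6444 0.3579 0.243 ] [0.6444 0.3574] [0.0249 0.0258] 89.93
red key 223 [0.5246 0.3574 0.243 ] [0.5247 0.3572] [0.0251 0.0253] 44.36
white 177 [0.5842 0.3574 0.243 ] [0.5843 0.3575] [0.0218 0.0209] 89.72
key dist 0.1198254663985478 yaw oven x 0.23402955399454484
bar 709 [0.51924909 0.28585971 0.28883756] [0.65038545 0.29830403 0.30387539] [0.58420529 0.29320312 0.29987886]
((0.584826648235321, 0.292461633682251), (0.13112536072731018, 0.012245416641235352), 0.5885583758354187)
roof [0.58400145 0.42473508 0.23490212] [0.43845486 0.28675199 0.22804174] [0.72963688 0.53360673 0.2399994 ] 0.23446989367065035
0.32 0.4400619153456135 0.729119553769615
0.36 0.4399319668961701 0.7280942819857243
0.4 0.4395373731222537 0.7287204457897521
0.45 0.4392640224466677 0.7286544560523375
0.48 0.2867519933363535
0.52 0.2957517133780805
0.64 0.29039980087535855
0.68 0.28822550169296784
```

```bash
cat >> h.py <<'E'
HX,HY=.5843,.2985; YAW=np.radians(.2)
def ov(x,y,z):  # oven frame -> world
    ex=np.array([-np.sin(YAW),np.cos(YAW)]); ey=np.array([-np.cos(YAW),-np.sin(YAW)])
    return np.r_[np.array([HX,HY])+x*ex+y*ey,z]
def Q(y): return [np.cos(y/2),np.sin(y/2),0,0]
def bar(th): return ov(-.006*np.cos(th)-.25*np.sin(th),0,.045+.25*np.cos(th)-.006*np.sin(th))
UP=np.array([0,0,1.])
E
python3 - <<'E'
from h import *
for f in("w_ov","w_bl"):
    c=np.load(f+".npy",allow_pickle=True).item()
    px=np.stack(np.meshgrid(np.arange(640),np.arange(270)),-1).reshape(-1,2); w=world(c,px)
    k=(w[:,0]>.42)&(w[:,0]<.75)&(w[:,1]>.03)&(w[:,1]<.275)&(w[:,2]>.02)
    print(f,k.sum(), w[k].min(0) if k.any() else "", w[k].max(0) if k.any() else "")
    if f=="w_bl":
        k=(w[:,0]>.70)&(w[:,0]<.9)&(w[:,1]>-.16)&(w[:,1]<.15)&(w[:,2]>.012); print("hammer",w[k].min(0),w[k].max(0))
for y in(np.pi/2,-np.pi/2):
    print([inverse_kinematics(bar(t)-.019*UP+d*UP,Q(y)) is not None for t in np.linspace(0,np.pi/2,7) for d in(0,.05)],
      [inverse_kinematics(ov(-.125,s,.05),Q(y)) is not None for s in(-.083,.083)])
print([inverse_kinematics(p,Q(0)) is not None for p in(ov(-.31,0,.08),ov(-.1,0,.08),[.515,-.38,.04])])
E
```

```text
w_ov 104 [0.72512124 0.05316248 0.02007593] [0.74999787 0.08248788 0.02905622]
w_bl 209 [0.72500612 0.05344896 0.02028405] [0.7499781  0.08092594 0.02918777]
hammer [ 0.72437404 -0.1598668   0.012022  ] [0.81347965 0.08970952 0.02953025]
[True, True, True, True, True, True, True, True, True, True, True, True, True, True] [True, True]
[True, True, True, True, True, True, True, True, True, True, True, True, True, True] [True, True]
[True, True, True]
```

```bash
python3 - <<'E'
from h import *
q=Q(np.pi/2+YAW); T=lambda th:bar(th)-.017*UP
move_ptp(T(0)+.08*UP,q); move_gripper(.05)
servo_line(T(0),rate=.08); move_gripper(0); print("gap",current_finger_gap())
f=[]
for th in np.linspace(0,np.pi/2,13)[1:]:
    servo_line(T(th),rate=.12); f.append(np.round(current_force(),1))
servo_line(T(np.pi/2)-.003*UP,rate=.03)
print(f,current_finger_gap(),current_position(),current_clock())
move_gripper(.04); servo_line(T(np.pi/2)+.1*UP)
c=capture("scene"); save(c,"scene1.png",(150,150,640,400),1.5)
E
```

```text
gap 0.011320533787760859
[array([-1. , -4.3,  3.5]), array([-0.6, -5.4, -0.6]), array([ 0.8, -3.4, -2.9]), array([ 1.1, -1.6, -7. ]), array([ 0.9, -0. , -9.7]), array([ 0.5,  1.6, -9.5]), array([  1.3,   3.2, -10. ]), array([-0.2,  4.7, -9.5]), array([ 0.9,  5.4, -9.3]), array([-0.3,  7.3, -9.5]), array([-0.1,  9.2, -7.2]), array([-1.4, 10.8, -1.3])] 0.011386378727267414 [0.58686615 0.05054792 0.02265175] 15.1
```

View pics/scene1.png

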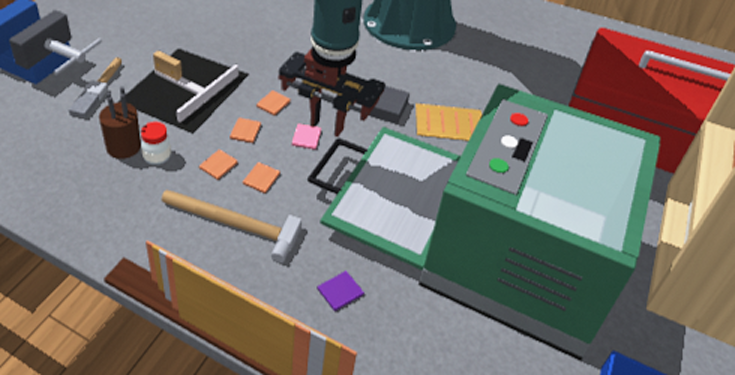

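```bash
cat >> h.py <<'E'
def blanks(c,z=.008,cam="wrist"):
    out=[]
    for d in silhouettes(cam,"blank1"):
        if d["conf"]<.2 or d["region"].sum()<80: continue
        col=np.median(c["image"][d["region"]],axis=0)
        if not(col[2]>col[0]+60 and col[0]<col[1]-20): continue   # copper, not pink/purple
        cn=max(cv2.findContours(d["region"].astype(np.uint8),0,1)[0],key=cv2.contourArea)
        r=cv2.minAreaRect(world(c,cn[:,0,:],z)[:,:2].astype(np.float32)); (w,h),a=r[1],r[2]
        a=a if w>h else a+90
        out.append((np.array(r[0]),sorted(r[1]),(a+90)%180-90,d["conf"]))
    return out
def pick_place(exp,slot,yaw0):
    exp=np.array(exp); move_ptp([*exp,.22],Q(np.radians(yaw0))); move_gripper(.08)
    c=capture("wrist"); bs=[b for b in blanks(c) if .04<b[1][0]<.06 and .052<b[1][1]<.072]
    b=min(bs,key=lambda b:np.linalg.norm(b[0]-exp)); print("seen",[(x[0].round(4),np.round(x[1],3),round(x[2],1)) for x in bs])
    if np.linalg.norm(b[0]-exp)>.05: raise SystemExit("moved? look again")
    yaw=Q(np.radians(b[2])); p=np.r_[b[0],.0]
    move_ptp(p+.06*UP,yaw); servo_line(p+.003*UP,rate=.1,contact_N=8); move_gripper(.0)
    z0=current_position()[2]; g0=current_finger_gap()
    servo_line(p+.14*UP,rate=.2); print("z0",z0,"gap",g0,current_finger_gap())
    qy=Q(np.pi/2+YAW); s=ov(-.124,slot,0)
    move_ptp(s+.14*UP,qy); g=current_finger_gap(); print("gap",g)
    if g<.055: raise SystemExit("lost blank")
    servo_line(s+(.045+z0+.006)*UP,rate=.15); servo_line(s+(.045+z0-.001)*UP,rate=.03,contact_N=4); print("put z",current_position()[2])
    move_gripper(min(.085,g+.018)); servo_line(s+.14*UP,rate=.2); print("t",current_clock())
E
python3 - <<'E'
from h import *
move_ptp([.56,-.1,.4],Q(0)); c=capture("wrist")
for b in blanks(c): print(b)
px=np.stack(np.meshgrid(np.arange(640),np.arange(200)),-1).reshape(-1,2); w=world(c,px)
for y in(.13,.18,.23,.28):
    k=(abs(w[:,0]-.5843)<.11)&(abs(w[:,1]-y)<.005); print("door z",y,np.median(w[k,2]),k.sum())
pick_place([.6617,-.0455],-.0825,1.6)
E
```

```text
(array([ 0.56365341, -0.14258716]), [0.050840336829423904, 0.05983835458755493], 14.588150024414062, 0.94)
(array([ 0.66069168, -0.04453922]), [0.04989754781126976, 0.06062708795070648], 0.11253228038549423, 0.9)
(array([ 0.67473245, -0.13610816]), [0.05078120529651642, 0.061346590518951416], -8.183364868164062, 0.89)
(array([ 0.45817697, -0.13694847]), [0.05028003826737404, 0.059618283063173294], -6.280494689941406, 0.71)
door z 0.13 0.046105940479925084 724
door z 0.18 nan 0
door z 0.23 nan 0
door z 0.28 nan 0
seen [(array([ 0.6609, -0.0456]), array([0.05, 0.06]), 1.6), (array([ 0.4597, -0.1356]), array([0.052, 0.061]), -6.9), (array([ 0.6747, -0.1353]), array([0.052, 0.061]), -8.0)]
z0 0.003547648984701942 gap 0.059526779642177605 0.059582170174251506
gap 0.05936485998156811
put z 0.04850620294906943
t 25.625
  return _methods._mean(a, axis=axis, dtype=dtype,
  ret = ret.dtype.type(ret / rcount)
```

```bash
python3 - <<'E'
from h import *
pick_place([.6747,-.1355],-.0275,-8)
pick_place([.5636,-.1425],.0275,14)
pick_place([.4590,-.1362],.0825,-6.5)
move_ptp([.58,.02,.4],Q(0)); c=capture("wrist"); save(c,"w2.png"); s=capture("scene"); save(s,"s2.png",(200,100,560,350),1.8)
for b in blanks(c,.053): print(b)
for d in silhouettes("wrist","pusher")[:2]:
    print(d["conf"],d["xy"])
E
```

```text
seen [(array([ 0.6744, -0.1361]), array([0.051, 0.061]), -7.9), (array([ 0.565 , -0.1423]), array([0.049, 0.062]), 14.5), (array([ 0.4591, -0.1371]), array([0.05 , 0.062]), -7.9)]
z0 0.003566648998013053 gap 0.05962581983892927 0.0594948955557379
gap 0.05938673928029357
put z 0.048535743186522665
t 33.2667
seen [(array([ 0.5646, -0.1425]), array([0.051, 0.062]), 14.1), (array([ 0.4575, -0.1375]), array([0.053, 0.063]), -7.1)]
z0 0.003441926932875313 gap 0.05954915326816927 0.059475567657514
gap 0.059659062756946796
put z 0.04840234912655988
t 40.9333
seen [(array([ 0.4577, -0.137 ]), array([0.049, 0.059]), -6.4)]
z0 0.0034042322785757737 gap 0.059603054176125325 0.05915627564019734
gap 0.05996881742169335
put z 0.04838367489763224
t 48.6083
(array([0.61657488, 0.17545407]), [0.052231982350349426, 0.059175532311201096], -89.91071205586195, 0.94)
(array([0.50631791, 0.17529313]), [0.05149994418025017, 0.059213146567344666], -89.93059800565243, 0.74)
(array([0.67033327, 0.17552011]), [0.050533097237348557, 0.05915652960538864], -89.93059845268726, 0.73)
(array([0.56036621, 0.17599621]), [0.04861529543995857, 0.060566697269678116], -89.73378682136536, 0.7)
0.69 [289.0, 340.6]
```

```bash
python3 - <<'E'
from h import *
move_ptp([.515,-.36,.42],Q(0)); c=capture("wrist"); save(c,"w3.png")
px=np.stack(np.meshgrid(np.arange(640),np.arange(290)),-1).reshape(-1,2); w=world(c,px)
w=w[(abs(w[:,0]-.515)<.13)&(abs(w[:,1]+.33)<.13)]
for lo,hi,n in((.05,.066,"grip"),(.026,.04,"blade"),(.008,.02,"spine")):
    k=(w[:,2]>lo)&(w[:,2]<hi); r=cv2.minAreaRect(w[k,:2].astype(np.float32)); print(n,k.sum(),np.median(w[k,2]),r)
m=max(silhouettes("wrist","mat"),key=lambda d:d["conf"])["region"]
cn=max(cv2.findContours(m.astype(np.uint8),0,1)[0],key=cv2.contourArea); print("mat",cv2.minAreaRect(world(c,cn[:,0],.003)[:,:2].astype(np.float32)))
im=cv2.imread("pics/w3.png"); im2=cv2.imread("pics/w2.png"); cv2.imwrite("pics/w23.png",np.hstack([im2[:,120:520],im[:,120:520]]))
E
```

```text
grip 438 0.05937745105421857 ((0.5033767819404602, -0.389003723859787), (0.06986282765865326, 0.017818089574575424), 84.33258819580078)
blade 625 0.033537887394061515 ((0.5084728598594666, -0.3381858468055725), (0.14766409993171692, 0.19886565208435059), 84.43112182617188)
spine 508 0.013576552716477988 ((0.5155665874481201, -0.31401240825653076), (0.08228020370006561, 0.18767611682415009), 84.42372131347656)
mat ((0.5071039795875549, -0.3506060242652893), (0.1754383146762848, 0.20914879441261292), 84.50186157226562)
```

View pics/w23.png

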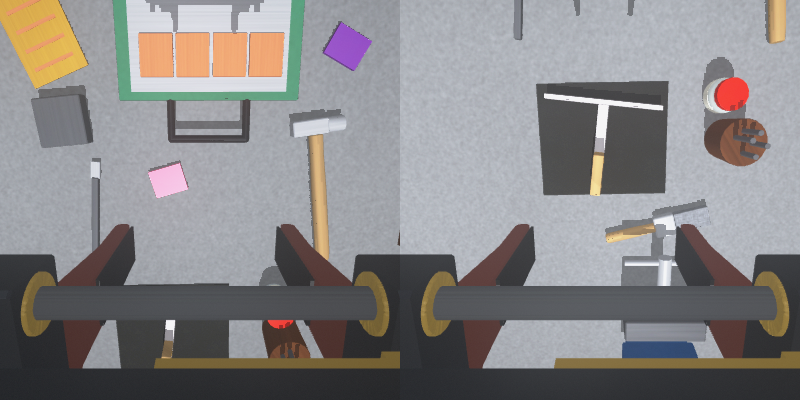

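The left half shows four copper blanks in a row on the level open door, at about (155..267,54). The right half shows the pusher on its mat: grip at (597,172), blade at (603,101). Now I'll fetch the pusher and push.

```bash
python3 - <<'E'
from h import *
a=np.radians(84.4); ax=np.array([np.cos(a),np.sin(a),0]); g=np.array([.5034,-.389,0])-.018*ax
q=Q(a-np.pi/2)
move_ptp(g+.14*UP,q); move_gripper(.045); servo_line(g+.025*UP,rate=.1,contact_N=8); print(current_position())
move_gripper(0); print("gap",current_finger_gap())
L=.025+.066
servo_line(g+L*UP,rate=.12)
p=g+np.array([.0,.2,L]); servo_line(p,rate=.2)
q2=Q(YAW); s=ov(.130-.2985-.125-.018,0,0); servo_line(s+L*UP,q2,rate=.15); print("gap",current_finger_gap(),current_clock())
c=capture("scene"); save(c,"s4.png",(200,100,560,350),1.8)
c=capture("side"); save(c,"d4.png",(130,150,450,350),1.8)
E
python3 -c "
import cv2,numpy as np
a=cv2.imread('pics/s4.png');b=cv2.imread('pics/d4.png');b=cv2.resize(b,(a.shape[1],int(b.shape[0]*a.shape[1]/b.shape[1])));x=np.vstack([a,b]);print(x.shape);cv2.imwrite('pics/sd4.png',cv2.resize(x,None,fx=.7,fy=.7))"
```

```text
[ 0.50212977 -0.40738074  0.02573113]
gap 0.017662336233114688
gap 0.01754509172299735 58.5667
(855, 648, 3)
```

View pics/sd4.png

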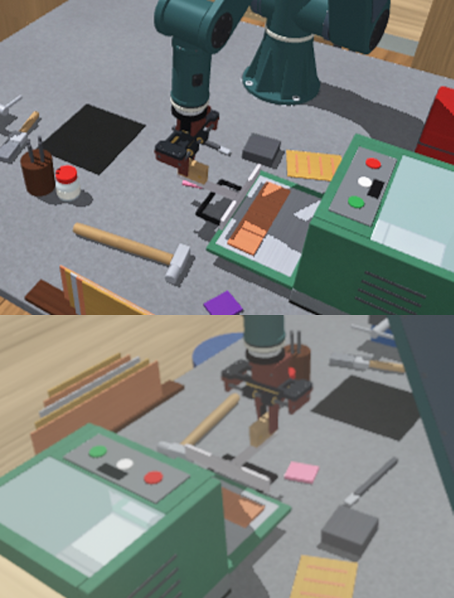

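The pusher hangs level above the door edge, with the blanks ahead of it. I'll check the blanks and blade with the wrist camera, then lower and push.

```bash
python3 - <<'E'
from h import *
c=capture("wrist"); save(c,"w5.png")
for b in blanks(c,.053): print(b[0].round(4),np.round(b[1],3),round(b[2],1))
px=np.stack(np.meshgrid(np.arange(640),np.arange(400)),-1).reshape(-1,2); w=world(c,px)
k=(w[:,2]>.085)&(w[:,2]<.108)&(w[:,1]>.05)&(w[:,1]<.2); b=w[k]; print("blade",k.sum(),b.min(0),b.max(0),cv2.minAreaRect(b[:,:2].astype(np.float32)))
E
```

```text
Traceback (most recent call last):
ValueError: zero-size array to reduction operation minimum which has no identity
```

View pics/w5.png

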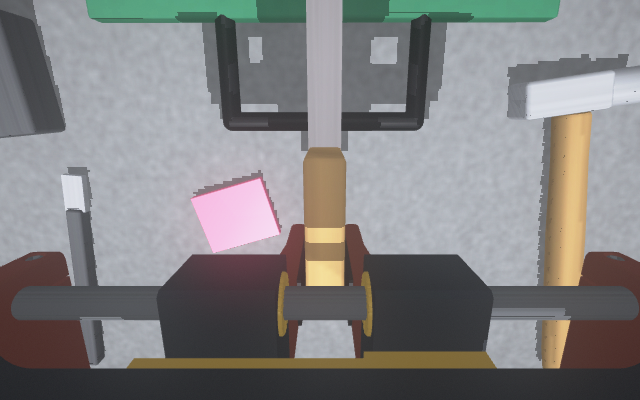

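```bash
python3 - <<'E'
from h import *
p=np.array(current_position()); s=p.copy()
s[2]=.072; hit=servo_line(s,rate=.1,contact_N=4); print(hit,current_position())
if hit: raise SystemExit
s[2]=.064; print(servo_line(s,rate=.03,contact_N=3),current_position(),current_force())
z=current_position()[2]+.0007; s[2]=z; servo_line(s,rate=.03)
e=ov(.022-.125-.018,0,z); print("to",e,"hit",servo_line(e,rate=.08,contact_N=25),current_position(),current_force(),current_finger_gap())
c=capture("scene"); save(c,"s6.png",(330,120,640,380),1.6)
c=capture("side"); save(c,"d6.png",(60,190,400,400),1.6)
print(current_clock())
E
python3 -c "
import cv2,numpy as np
a=cv2.imread('pics/s6.png');b=cv2.imread('pics/d6.png');h=max(a.shape[0],b.shape[0]);f=lambda i:cv2.copyMakeBorder(i,0,h-i.shape[0],0,0,0)
cv2.imwrite('pics/sd6.png',cv2.resize(np.hstack([f(a),f(b)]),None,fx=.76,fy=.76))"
```

```text
False [ 0.58447044 -0.01359879  0.07142785]
True [ 0.58610665 -0.01401248  0.06621989] [ 0.2688371  -1.64933576  1.88738548]
to [0.58472237 0.17750074 0.06691989] hit False [0.58460583 0.17652571 0.06721805] [ 0.54226806 -6.56611934  1.13699633] 0.01789646770552257
62.275
```

View pics/sd6.png

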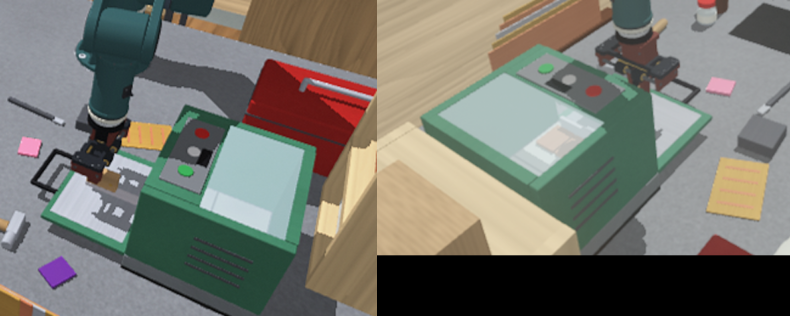

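```bash
python3 - <<'E'
from h import *
p=np.array(current_position()); s=p.copy(); s[1]=-.02; servo_line(s,rate=.15)
s[2]=.091; servo_line(s,rate=.15)
a=np.radians(90.8); ax=np.array([np.cos(a),np.sin(a),0]); g=np.array([.5125,-.334,0])-.063*ax; q=Q(a-np.pi/2)
servo_line(np.array([g[0],-.19,.091]),q,rate=.2); servo_line(g+.091*UP,rate=.2); print("gap",current_finger_gap())
servo_line(g+.030*UP,rate=.12); print(servo_line(g+.0235*UP,rate=.02,contact_N=3),current_position())
move_gripper(.045); servo_line(g+.14*UP,rate=.15)
move_ptp([.515,-.37,.42],Q(0)); c=capture("wrist"); save(c,"w7.png")
px=np.stack(np.meshgrid(np.arange(640),np.arange(290)),-1).reshape(-1,2); w=world(c,px)
w=w[(abs(w[:,0]-.515)<.13)&(abs(w[:,1]+.33)<.13)]
k=(w[:,2]>.05)&(w[:,2]<.066); print("grip",cv2.minAreaRect(w[k,:2].astype(np.float32)))
# look into the oven: camera tilted toward +y, low
from scipy.spatial.transform import Rotation as Ro
for tilt in(45,35,25,15):
    # tilt tool so z points down and +y
    R=Ro.from_euler('x',tilt,degrees=True)*Ro.from_quat(Q(0)); 
    for pos in([.585,-.02,.22],[.585,.0,.27],[.585,.0,.32]):
        if inverse_kinematics(pos,R.as_quat()) is not None: break
    else: continue
    move_ptp(pos,R.as_quat()); print(tilt,pos); break
c=capture("wrist"); save(c,"w8.png"); s=capture("side"); print(current_clock())
for b in blanks(c,.053): print(b)
a=cv2.imread("pics/w7.png"); b=cv2.imread("pics/w8.png"); cv2.imwrite("pics/w78.png",np.hstack([a[:,120:520],b[:,120:520]]))
E
```

```text
gap 0.017714223610207903
True [ 0.51408768 -0.39749968  0.02500717]
grip ((0.5155658721923828, -0.3782177269458771), (0.017721563577651978, 0.0690193697810173), 1.5961761474609375)
45 [0.585, -0.02, 0.22]
71.575
(array([0.50539523, 0.34477207]), [0.05176415666937828, 0.06532113999128342], -89.86046403646469, 0.78)
(array([0.66937274, 0.3453595 ]), [0.05097932368516922, 0.0702580139040947], -89.80756083130836, 0.63)
(array([0.56008768, 0.34405786]), [0.049110736697912216, 0.06911609321832657], -87.14734387397766, 0.57)
(array([0.61485612, 0.34378052]), [0.05021832883358002, 0.06298646330833435], 89.86575317382812, 0.56)
```

View pics/w78.png

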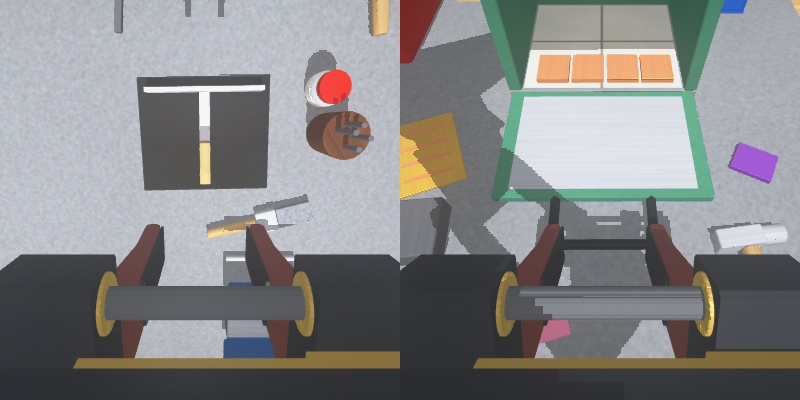

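The pusher is centred on its mat. All four blanks lie inside the oven, with their front edges at row 82 beyond the hinge line at row 91. Now I'll shut the door.

```bash
python3 - <<'E'
from h import *
q=Q(np.pi/2+YAW); T=lambda th:bar(th)-.015*UP
move_ptp(T(np.pi/2)+.1*UP,q); move_gripper(.045)
servo_line(T(np.pi/2),rate=.1,contact_N=15); move_gripper(0); print("gap",current_finger_gap())
f=[]
for th in np.linspace(np.pi/2,0,13)[1:]:
    servo_line(T(th),rate=.12); f.append(np.round(current_force(),1))
e=T(0)+np.array([0,.006,0]); servo_line(e,rate=.03,contact_N=15); print(f[-1],current_force(),current_position(),current_finger_gap())
move_gripper(.04); servo_line(T(0)+.08*UP,rate=.1)
move_gripper(0)
move_ptp([.6,.28,.6],Q(0)); c=capture("wrist"); save(c,"w9.png",(120,0,520,300),1.5)
px=np.stack(np.meshgrid(np.arange(640),np.arange(280)),-1).reshape(-1,2); w=world(c,px)
k=(w[:,2]>.288)&(w[:,2]<.31)&(w[:,1]>.2)&(w[:,1]<.4); print("bar",w[k].mean(0))
hsv=cv2.cvtColor(c["image"],cv2.COLOR_BGR2HSV); k=((hsv[...,0]>40)&(hsv[...,0]<80)&(hsv[...,1]>120)&(hsv[...,2]>160)).astype(np.uint8); k[280:]=0
n,l,st,ce=cv2.connectedComponentsWithStats(k); i=1+np.argmax(st[1:,4]); print("green",st[i],world(c,ce[i],.243),current_clock())
E
```

```text
gap 0.01157101764307791
[-2.6  2.4 16.1] [-0.2568427  -1.88809078  4.64197179] [0.58515194 0.29459004 0.28282861] 0.011072472532648493
bar [0.58276623 0.29628459 0.29997275]
green [344 100  17  18 234] [[0.64438677 0.35805462 0.243     ]] 83.5417
```

View pics/w9.png

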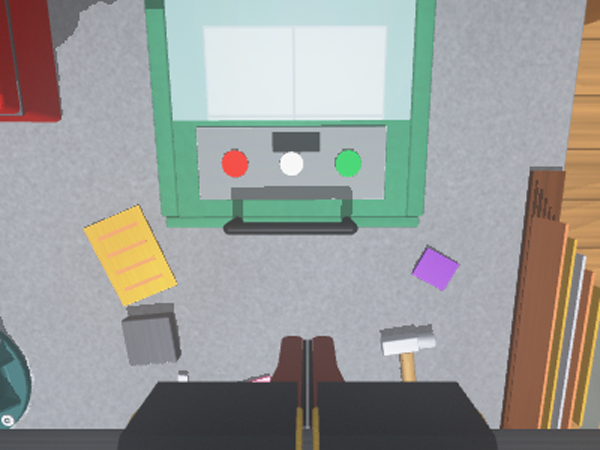

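Picture shows the door shut, bar at (290,227), green key at (348,162), red key at (235,163). I'll confirm the shut position with a gentle push on the bar, then press.

```bash
python3 - <<'E'
from h import *
q=Q(0); move_ptp([.585,.22,.287],q); print(servo_line([.585,.305,.287],rate=.04,contact_N=14),current_position(),current_force())
p=np.array(current_position()); p[1]-=.05; servo_line(p); p[2]=.4; servo_line(p)
c=capture("side"); save(c,"d10.png",(60,150,400,400),1.8)
k=np.array([.6445,.358,0]); move_ptp(k+.30*UP,q); servo_line(k+.25*UP,rate=.05); f0=np.array(current_force())
print("touch",servo_line(k+.238*UP,rate=.008,contact_N=5)); z=current_position()[2]; print(current_position(),current_force()-f0)
zc=z
for i in range(25):
    F=(current_force()-f0)[2]
    if F>=9.5: break
    zc-=.0003; servo_line(k+zc*UP,rate=.01); 
t=current_clock(); fs=[]
for i in range(8): sleep(.1); fs.append(round(float((current_force()-f0)[2]),1))
print(fs,zc,current_clock()-t,current_position())
servo_line(k+.30*UP,rate=.05); print(current_clock())
E
```

```text
True [0.584828   0.27733107 0.28658621] [ 0.36732508 -2.18935359  1.28463086]
touch True
[0.64447728 0.35798144 0.24233795] [-0.53278523 -0.6050533   5.10805065]
[10.2, 9.7, 10.2, 10.0, 10.8, 10.2, 9.6, 10.1] 0.2402379470175611 0.8000000000000114 [0.64453554 0.35802925 0.24183263]
94.3667
```

View pics/d10.png

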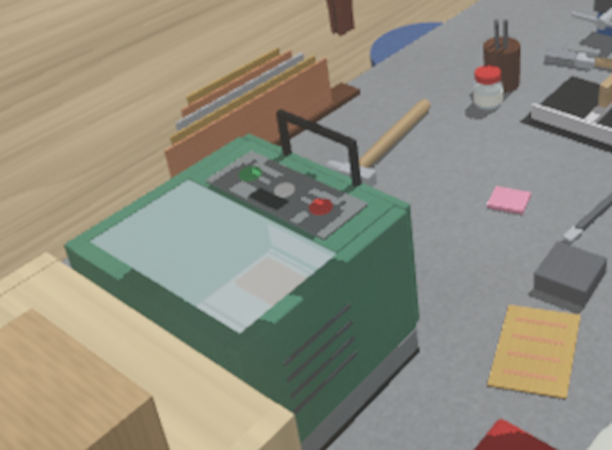

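```bash
python3 - <<'E'
from h import *
move_ptp([.5,-.05,.45],Q(0)); sleep(.5); c=capture("scene"); save(c,"end.png",(180,130,620,400),1.6)
close_job(); print(current_clock())
E
```

```text
the job is handed in; nothing more can be done
the job is handed in; nothing more can be done
```

View pics/end.png

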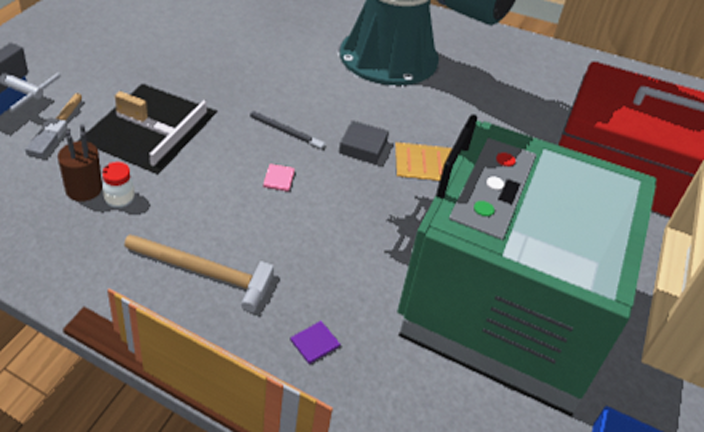

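The job is done and handed in at about 95 s of the 210 s allowed. I opened the door and laid the four copper blanks in one row on it. One push of the pusher took all four into the oven. I then put the pusher back on its mat, shut the door and pressed the green key.

What the last checks showed:
- **Blanks:** before shutting the door, the wrist camera showed all four inside, about 1–2 cm past the mouth.
- **Pusher:** it lies wholly on the black mat and is still there in the final picture.
- **Door:** a 14 N push on the bar met a solid stop where the shut bar should be. The camera put the bar about 3 mm further in than at the start, within its error.
- **Start key:** held at 9.6–10.8 N for 0.8 s with the door shut. I have no direct reading that it registered.
- **Everything else:** the red key was not touched, and the tools, pots and pink and purple plates look undisturbed in the final picture.

I saw no knocked blank and no slip of the grip during the run.

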